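# Zero the depth gauge and hold a dopped stone home on it

### The job

Zero the stone depth gauge by turning its round black knob a little at a time until the pointer lies on the wide zero mark of the dial. Then take the stone holder with the broad wooden handle out of the rack, put it stone-down into the gauge's steel seat and press it against the sprung plunger until its brass collar is hard down on the seat all round. Finish while still holding it pressed home there so that the depth can be read; do not force it, and leave the zero setting, the two slim holders and the other things on the bench as they are.

Things in the scene. Friction and masses are not known exactly. Their poses are not given: they have to be found in the camera images.
- gauge: Bench depth gauge, fixed to the table: grey box, 140 (x) x 300 (y) mm on a dark steel foot 160 x 320 mm. Origin at the centre of its underside, z up; its flat top is 85 mm up. On the top in a row along its y axis: the nest with the steel seat ring at y = +95 mm, the round dial, a white card that turns under a black pointer (120 mm across, 8 mm high) at y = -15 mm, the round knob at y = -118 mm.
- seat: The seat, a steel ring set on the gauge's top: 56 mm outside, 10 mm high, bore 25 mm straight through, bore axis vertical. Origin on the bore axis at the ring's underside, 85 mm above the table. It is the hard stop: a firm push of some 10 to 25 N on the handle seats the collar well (7.2 N of it goes into the spring); over 60 N on the seat would damage the gauge.
- seat_top (a point): Centre of the top face of the seat ring, 95 mm above the table. Point lies on the bore axis; z up. The holder's collar must end flat on this face.
- plunger (a joint): Travel (m) of the sprung plunger inside the bore, positive downwards. 0 at rest, when its flat 18 mm tip is 32 mm below the seat's top face. Spring: 4 N at rest plus 0.4 N per mm, so it carries a let-go holder with the collar about 8 mm above the seat; with the holder fully home it reads about 0.008 and pushes up with 7.2 N. The seat, not the plunger, is the hard stop. As it goes in it turns the white dial card clockwise under the pointer, 0.1 rad per mm; that is the reading.
- zero_knob (a joint): Angle (rad) of the zero knob, positive anticlockwise seen from above, range -2.2 to 2.2. Starts between 0.7 and 1.4; 0 is where the pointer lies centred on the zero mark (plunger at rest). The pointer turns the same way, half as far. Friction torque 0.03 N m; it stays where it is left.
- knob_grip (a point): Point on the knob's vertical axis at the height to grip: 110 mm above the table. The knob is a round black cylinder, 31 mm across, 30 mm high, its top 118 mm and its foot 88 mm above the table.
- pointer_tip (a point): Tip of the black pointer, 45 mm from the dial's centre, 93 mm above the table.
- zero_mark (a point): Middle of the zero mark, a black bar on the dial 8 mm wide and 18 mm long (the other graduations are thin), 45 mm from the dial's centre in the gauge's +x direction while the plunger is at rest (it turns away with the card when the plunger is pressed). The gauge is zeroed when the pointer's tip lies on it, within half its width.
- rack: Wooden holder rack, fixed, 90 (x) x 232 (y) x 55 (z) mm, origin at the centre of its underside. Three 27 mm holes straight through, in a row along its y axis at y = -70, 0 and 70 mm; a stone holder stands in each, hung by its collar on the top face.
- holder: The stone holder with the broad handle, 97 mm long, about 0.15 kg, loose, standing upright in one of the rack's holes. Origin at the tip of its stone (lowest point), z up along its axis. From the tip: teal stone, a cone point widening to 18 mm across at 11 mm; brass stem 20 mm across up to 40 mm; brass collar 40 mm across from 40 to 46 mm; dark wooden handle, round, 32 mm across from 52 to 90 mm, rounded top at 97 mm.
- holder_collar (a point): Centre of the underside of the broad holder's collar, 40 mm above its origin on its axis; z along the axis. Comes level with seat_top when the holder is home.
- slim_a: Slim stone holder, left alone: handle 19 mm across, collar 36 mm across, 89 mm long, stands in a rack hole like the other; origin at its stone tip.
- slim_b: The other slim stone holder, same shape, left alone.
- stone_tray: Black-rimmed tray of loose stones, 160 x 240 x 22 mm, beyond the gauge and rack; leave alone. Origin at the centre of its underside.
- tweezers: Steel tweezers lying flat, 140 mm long; leave alone.
- loupe: Folding loupe, steel and black, about 62 x 25 x 16 mm; leave alone.
- straightedge: Blue straightedge, 30 x 300 x 4 mm, lying flat; leave alone.
- knob_disc: Clear disc 100 mm across with a turned wooden knob, 52 mm high; leave alone.
Things that resemble listed ones, but are neither listed nor needed, are in the scene too. What is shaped like the holder but orange or purple is not meant.

How it is judged (in metres and radians):
On the way, in this order (a step that is already met when the one before it is completed fails the run):
1. the gauge is zeroed: pointer tip on the zero mark with the plunger at rest (horizontal distance between pointer_tip and zero_mark below 0.004 m and value of joint plunger below 0.001 m), for 0.3 s.
2. the broad holder is pressed home on the seat against the plunger (horizontal distance between holder_collar and seat_top below 0.004 m and z of holder_collar in the frame of seat_top between -0.002 and 0.0015 m and angle between holder's own z axis and vertical below 0.06 rad and value of joint plunger above 0.0065 m and contact force between holder and seat above 2 N and contact force between the fingers and holder above 2 N), for 0.3 s.
At the end, for the whole second after the job is handed in: The broad holder stands upright (0.06 rad) and centred (4 mm) in the gauge, still held by the fingers, its collar within 1.5 mm of the seat and bearing on it with over 2 N, the plunger in by more than 6.5 mm; the zero knob is within 0.18 rad of zero; all at rest (all of step 2 and value of joint zero_knob between -0.18 and 0.18 rad and linear speed of holder below 0.01 m/s); the arm keeps its last pose, push and grip.
It fails at once if a slim holder is taken out of the rack or knocked about (moved over 20 mm) (distance of any of slim_a, slim_b from where it was at the start of the episode above 0.02 m).
It fails at once if another thing on the bench is pushed more than 30 mm (distance of any of stone_tray, tweezers, loupe, straightedge, knob_disc from where it was at the start of the episode above 0.03 m).
It fails at once if the holder is forced against the seat with more than 60 N (contact force between holder and seat above 60 N).
It also fails if it takes over 58 s, if anything falls off the work surface, if the arm or the gripper's body presses on something with over 40 N, if the wrist force passes 120 N, or if a joint passes its speed limit or range.

### The arm

A 6-joint arm with a two-finger parallel gripper is mounted at the origin on the work surface. World frame = base frame: x ahead of the robot, y to its left, z up, the work surface at z = 0. Lengths are in m, angles in degrees, forces in N, time in s.
With the tool pointing down it reaches from about 0.3 to 0.75 m from the base axis. Payload 8.5 kg.
Tool frame: the origin (TCP) lies on the centre line of the jaws, within the pads' length; the fingertips stand 17 mm ahead of it and the grasp point (between the pads) lies 2 mm behind it; z points along the fingers, y is the direction in which the jaws open and shut (so a half turn about z gives the same grasp; the last joint's range is limited). The gripper opens to 85 mm and grips with 20 to 120 N. Pads are 22 mm wide; open, the fingers measure 114 mm over their backs; the gripper's body (76 mm by 85 mm) begins 54 mm behind the grasp point. The pads swing forward as they close: fully open they stand 13 mm farther back than shut.
Start: joints at [64.326, 21.807, 74.336, -0, 83.858, -12.336], TCP at [0.127, 0.535, 0.248] pointing down, gripper open.
Joint ranges: [-178.18, 178.18], [-50.72, 133.34], [12.68, 142.11], [-81.47, 261.47], [9.98, 163.14], [-165.26, 165.26]. Speed limits (degrees/s): [136.94, 136.94, 180, 180, 180, 180].

### API

Orientations are given as a 3x3 rotation matrix whose columns are the frame's x, y, z axes.
In Python, from rig import env, imaging, close_job gives the robot as it stands.
- The arm moves only by the tool step_arm, never from a script. Its argument "steps" is one flat list of numbers, 7 for each row, row after row: the opening, from 0 (shut) to 1 (fully open), then the shift along the tool's x, y, z as a fraction of full scale, then the turn, a rotation vector about the tool's x, y, z as a fraction of full scale. A call has 1 to 10 rows; each row is the pose to reach, as a shift and turn from the pose commanded when the call began, along the tool's axes at that moment; what a row does not reach only later rows make up. Full scale, the value 1, is 0.3 m for a shift and 45 degrees for a turn. A row lasts 1/10 s, in which the tool goes at most 50 mm and 8.59 degrees, less where a joint would pass 70% of its speed; a pose out of reach is approached as far as the arm can. A call with a number of a shift or a turn outside -1 to 1 is refused whole. A call with a gripper value outside its range is refused whole. The fingers move at their own pace and stop on an object; "grip_force" is the grip in N (left out, the last holds). Time passes only in rows, so rows that repeat a pose let the fingers close. It gives the time, the measured TCP pose, the force and the opening at its end, in the units of the state.
- env.observe(): the state, without advancing time (a new reading comes with each control period).
- imaging.get_image(name): name is "scene" or "top"; returns (picture, depth): 400x640x3 uint8, blue, green, red; 400x640 float32, m along the optical axis (not along the pixel's ray), 0 where there is no reading.
- imaging.get_calibration(name): a dict with "camera_matrix" (3x3 intrinsics, pixels), "world_from_camera" (4x4, takes a point from camera to world coordinates). Camera axes: x right, y down, z forward; pixel columns grow to the right and rows downward; lengths in m; the calibration is good to about 2 mm. A picture is of the moment at which its call begins. get_calibration takes no time and is no camera call.
- close_job(): hands the job in, once; it reports no verdict.
Trained networks look in the newest picture that a camera, given by its name, has taken for a name from the list of things; names that differ only in an ending like _2 or _b are one class to them, and where a whole thing is asked for, a point or a joint stands for the part that bears it (a point fixed in the world has none). Each returns a list of dicts, best first, with "score" (0 to 1); they miss things now and then, are a little off and sometimes report something else, mostly with a low value. They report only what shows in the picture. A call takes as long as a camera call. They do not tell look-alikes from the thing itself.
- imaging.spot_in(camera, target): "pixel" ([column, row] in pixels, amid what is visible of it).
- imaging.regions_of(camera, target): "mask" (400x640 bool, what is visible of it) and "pixel" ([column, row] in pixels, amid what is visible of it).
- imaging.pinpoint(camera, target): "pixel" ([column, row] in pixels: a listed point, or the origin of a listed thing).
The state is a dict: "time_s": time; "q": joint angles; "qvel": joint speeds; "joint_efforts": joint torques, N m; "position": TCP position; "tool_rot": TCP orientation; "ft_force": force on the tool from outside, world axes, zero at the start; "wrist_torque": the same for the moment, N m; "grip_width": finger opening in m.
Only numpy, scipy, OpenCV 4.12 (cv2) and the standard library are available. Lean on these libraries where they do the work, as an engineer would, in place of code of your own. Each camera call takes 0.05 s, during which the arm holds its last target.

## Working session

There is one attempt and no reset: what is moved stays moved. The work goes in short steps, Python scripts to look and compute and a tool call to move; the robot and the scene stay as the last step left them, time stands still between calls to the robot, and variables do not carry over. Pictures are saved under pics/ and viewed, and the job is handed in when it is done.

Besides the shell and the picture viewer there is one more tool, called after ">>>" by a JSON object that holds its "name" and its "arguments", one argument or row to a line. step_arm: Moves the arm, as the interface text tells. Shift numbers are shares of 0.3 m and turn numbers shares of 45 degrees, none past 1 either way. Its arguments: {"type":"object","properties":{"steps":{"type":"array","items":{"type":"number"}},"grip_force":{"type":"number"}},"required":["steps"]}

```bash
mkdir -p pics; ls; python3 - <<'E'
from rig import env, imaging
import cv2, numpy as np
s=env.observe(); print({k:np.round(v,3).tolist() for k,v in s.items()})
for c in ("scene","top"):
    im,d=imaging.get_image(c); cv2.imwrite(f"pics/{c}0.png",im); np.save(f"pics/{c}0.npy",d)
    k=imaging.get_calibration(c); print(c,np.round(k["camera_matrix"],1).tolist(),np.round(k["world_from_camera"],3).tolist())
E
```

```text
pics
{'time_s': 0.0, 'q': [64.324, 21.841, 74.388, 0.001, 83.857, -12.337], 'qvel': [-0.052, 0.004, 0.063, -0.053, 0.016, -0.015], 'joint_efforts': [0.001, -44.846, -23.128, -0.0, 0.005, 0.0], 'position': [0.127, 0.535, 0.248], 'tool_rot': [[-0.973, 0.231, -0.001], [0.231, 0.973, -0.001], [0.0, -0.001, -1.0]], 'ft_force': [-1.216, -1.199, 1.114], 'wrist_torque': [0.039, -0.002, -0.008], 'grip_width': 0.085}
scene [[381.3, 0.0, 321.8], [0.0, 381.3, 202.3], [0.0, 0.0, 1.0]] [[-0.559, 0.516, -0.649, 1.248], [0.829, 0.369, -0.421, 0.394], [0.022, -0.773, -0.634, 0.721], [0.0, 0.0, 0.0, 1.0]]
top [[375.5, 0.0, 306.4], [0.0, 375.5, 204.7], [0.0, 0.0, 1.0]] [[-0.016, -0.99, 0.139, 0.458], [-1.0, 0.015, -0.009, -0.05], [0.007, -0.139, -0.99, 0.991], [0.0, 0.0, 0.0, 1.0]]
```

View pics/scene0.png

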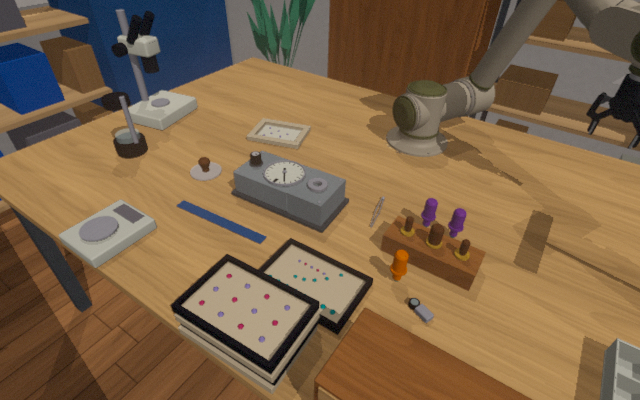

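View pics/top0.png

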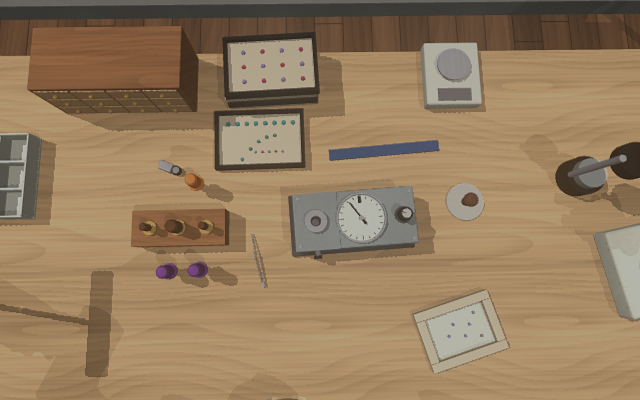

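The scene and top pictures show the gauge (top: seat ring ~(315,222), dial ~(361,217), knob ~(405,214)). The rack is at ~(180,228) with three brown holders at (148,228), (175,227) and (206,226). Purple look-alikes stand at (167,271) and (198,269), and an orange one at (194,181). Next I'll measure and enlarge.

```bash
cat > h.py <<'E'
from rig import env, imaging
import cv2, numpy as np
def ray(c,px,z):
    k=imaging.get_calibration(c);T=k["world_from_camera"];K=k["camera_matrix"]
    d=T[:3,:3]@np.linalg.solve(K,[px[0],px[1],1.]);o=T[:3,3]
    return o+d*(z-o[2])/d[2]
def proj(c,p):
    k=imaging.get_calibration(c);T=np.linalg.inv(k["world_from_camera"]);q=k["camera_matrix"]@(T[:3,:3]@np.array(p)+T[:3,3])
    return q[:2]/q[2]
def cloud(c,d):
    k=imaging.get_calibration(c);T=k["world_from_camera"];K=k["camera_matrix"]
    v,u=np.mgrid[:400,:640]; P=np.stack([(u-K[0,2])/K[0,0]*d,(v-K[1,2])/K[1,1]*d,d],-1)
    return P@T[:3,:3].T+T[:3,3]
E
python3 - <<'E'
from h import *
Z=dict(gauge=0,seat_top=.095,knob_grip=.11,pointer_tip=.093,zero_mark=.093,rack=0,holder_collar=.055,holder=.015,slim_a=.015)
for c in ("top","scene"):
    im,_=imaging.get_image(c)
    for n,z in Z.items():
        for r in imaging.pinpoint(c,n)[:4]:
            print(c,n,round(r["score"],2),np.round(r["pixel"],1),np.round(ray(c,r["pixel"],z),4))
im=cv2.imread("pics/top0.png"); 
cv2.imwrite("pics/rackcrop.png",cv2.resize(im[195:290,120:240],None,fx=5,fy=5,interpolation=cv2.INTER_CUBIC))
cv2.imwrite("pics/gcrop.png",cv2.resize(im[175:265,280:430],None,fx=5,fy=5,interpolation=cv2.INTER_CUBIC))
im=cv2.imread("pics/scene0.png"); 
cv2.imwrite("pics/rackcrop_s.png",cv2.resize(im[190:290,370:490],None,fx=5,fy=5,interpolation=cv2.INTER_CUBIC))
E
```

```text
top gauge 0.55 [349.8 223.5] [ 0.5448 -0.1736  0.    ]
top seat_top 0.85 [313.7 223.1] [ 0.5388 -0.0754  0.095 ]
top seat_top 0.31 [361.9 194.8] [ 0.6057 -0.1934  0.095 ]
top knob_grip 0.55 [404.6 211.8] [ 0.561  -0.2907  0.11  ]
top pointer_tip 0.74 [184.5 229.7] [0.5278 0.2334 0.093 ]
top pointer_tip 0.21 [257.2 258. ] [0.4582 0.0598 0.093 ]
top zero_mark 0.71 [360.  196.3] [ 0.6024 -0.1889  0.093 ]
top rack 0.7 [187.5 227. ] [0.5421 0.2551 0.    ]
top holder_collar 0.66 [198.8 269.3] [0.433  0.2075 0.055 ]
top holder_collar 0.63 [174.5 225.4] [0.5419 0.2705 0.055 ]
top holder_collar 0.52 [195.1 184.2] [0.6457 0.222  0.055 ]
top holder_collar 0.49 [172.7 273.3] [0.4243 0.2711 0.055 ]
top holder 0.85 [183.5 229.8] [0.5337 0.2606 0.015 ]
top holder 0.72 [200.2 187.6] [0.6444 0.2199 0.015 ]
top holder 0.68 [173.5 271.5] [0.4274 0.2829 0.015 ]
top holder 0.59 [204.6 267. ] [0.4375 0.2039 0.015 ]
top slim_a 0.51 [155.3 231.7] [0.5298 0.3334 0.015 ]
top slim_a 0.45 [208.6 227.2] [0.5394 0.1957 0.015 ]
scene gauge 0.96 [292.5 198.1] [ 0.5451 -0.167   0.    ]
scene seat_top 0.77 [318.3 183
[... 376 characters left out ...]
764  0.093 ]
scene rack 0.83 [425.3 256.2] [0.5364 0.2539 0.    ]
scene rack 0.21 [284.2 178.5] [ 0.4806 -0.2498  0.    ]
scene holder_collar 0.93 [454.6 226.3] [0.4477 0.2869 0.055 ]
scene holder_collar 0.91 [430.6 245.1] [0.5484 0.2612 0.055 ]
scene holder_collar 0.7 [396.  269.1] [0.6672 0.2247 0.055 ]
scene holder_collar 0.6 [442.7 220.8] [0.4452 0.254  0.055 ]
scene holder 0.91 [393.9 284.6] [0.678  0.2309 0.015 ]
scene holder 0.84 [447.3 234.9] [0.4443 0.2757 0.015 ]
scene holder 0.65 [422.9 225.9] [0.449  0.2083 0.015 ]
scene slim_a 0.74 [457.5 267.6] [0.5411 0.3361 0.015 ]
scene slim_a 0.55 [404.6 243.2] [0.5393 0.1949 0.015 ]
scene slim_a 0.43 [217.8 220.9] [ 0.7572 -0.2605  0.015 ]
```

```bash
python3 - <<'E'
from h import *
for c in ("top","scene"):
    P=cloud(c,np.load(f"pics/{c}0.npy"))
    # gauge top, rack top
    for nm,zr,box in (("gtop",(.082,.088),(.3,.6,-.3,.1)),("rack",(.05,.058),(.3,.6,.1,.5)),):
        m=(P[...,2]>zr[0])&(P[...,2]<zr[1])&(P[...,0]>box[0])&(P[...,0]<box[1])&(P[...,1]>box[2])&(P[...,1]<box[3])
        q=P[m]
        r=cv2.minAreaRect((q[:,:2]*1000).astype(np.float32)); print(c,nm,m.sum(),np.round(r[0],1),np.round(r[1],1),r[2], np.median(q[:,2]))
    m=(P[...,2]>.072)&(P[...,2]<.12)&(P[...,0]>.3)&(P[...,0]<.6)&(P[...,1]>.1)&(P[...,1]<.5)
    n,l,st,ce=cv2.connectedComponentsWithStats(m.astype(np.uint8))
    for i in range(1,n):
        q=P[l==i]
        if len(q)>10: print(c,len(q),np.round(ce[i]),np.round(q.mean(0),3),np.round(q.min(0),3),np.round(q.max(0),3))
E
```

```text
top gtop 3232 [ 536.7 -162. ] [126.5 276.1] 0.1554909199476242 0.08470609921663996
top rack 2754 [500.4 262.1] [164.7 232.9] 0.39875414967536926 0.054115955809019956
top 193 [173. 226.] [0.537 0.257 0.103] [0.522 0.246 0.073] [0.553 0.276 0.114]
top 69 [202. 225.] [0.537 0.19  0.096] [0.529 0.183 0.074] [0.547 0.2   0.106]
top 81 [144. 227.] [0.537 0.328 0.094] [0.528 0.322 0.073] [0.547 0.339 0.104]
top 164 [195. 270.] [0.433 0.207 0.092] [0.418 0.194 0.072] [0.449 0.224 0.101]
top 174 [163. 271.] [0.431 0.281 0.092] [0.415 0.269 0.073] [0.445 0.299 0.099]
scene gtop 1293 [ 541.7 -163.2] [127.2 277. ] 2.721317768096924 0.08479639438188269
scene rack 2067 [507.5 262.1] [156.8 232.7] 0.6346486806869507 0.05404701406072232
scene 139 [431. 204.] [0.441 0.212 0.088] [0.423 0.195 0.073] [0.451 0.226 0.098]
scene 148 [459. 215.] [0.438 0.286 0.088] [0.42  0.27  0.073] [0.448 0.301 0.098]
scene 95 [409. 223.] [0.544 0.195 0.09 ] [0.531 0.185 0.072] [0.549 0.202 0.104]
scene 230 [436. 233.] [0.547 0.265 0.097] [0.526 0.247 0.072] [0.556 0.279 0.113]
scene 110 [464. 246.] [0.543 0.333 0.091] [0.531 0.324 0.072] [0.549 0.342 0.104]
```

View pics/rackcrop.png

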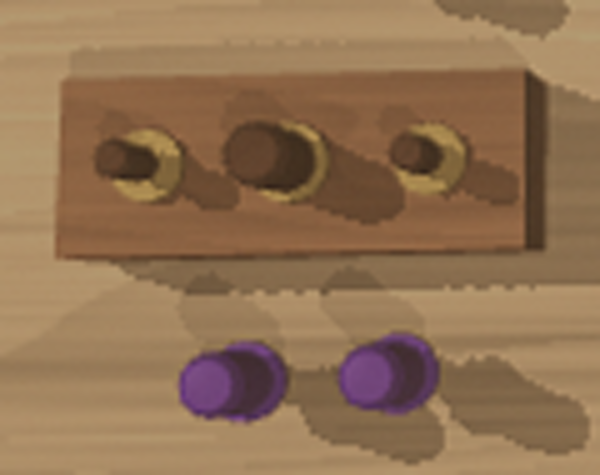

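View pics/rackcrop_s.png

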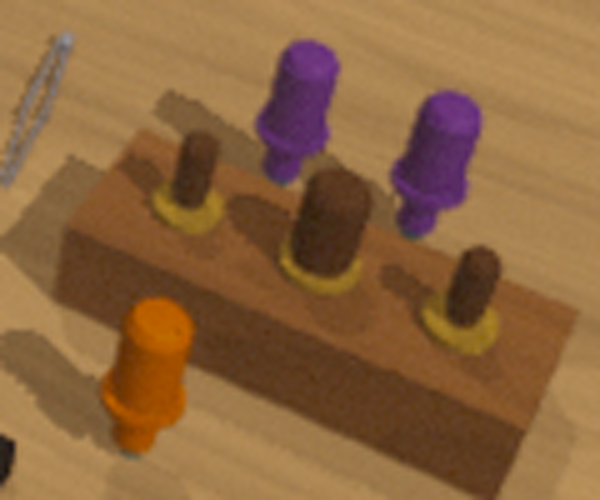

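View pics/gcrop.png

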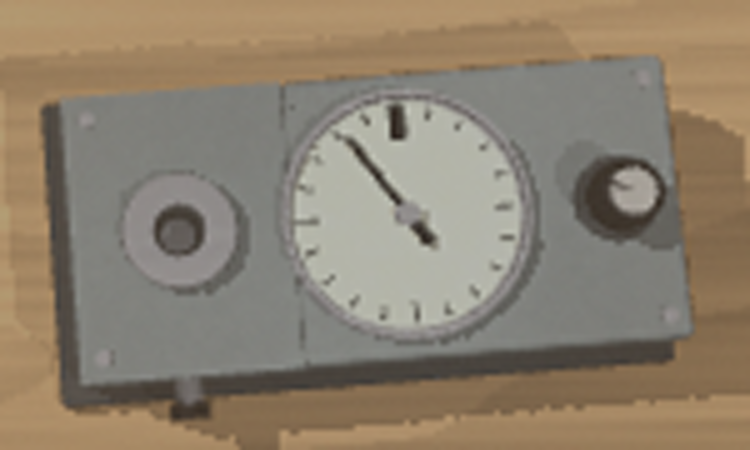

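The broad holder is the middle one of the three wooden holders in the rack (top ~(175,227), scene ~(436,235)). Its handle is clearly thicker than the slims on either side, and the purple and orange ones are look-alikes. The pointer stands about 30° anticlockwise of the zero mark. Now I'll refine the gauge pose.

```bash
cat > gfit.py <<'E'
from h import *
from scipy.optimize import least_squares
# fit gauge pose using image outline of the dial (white ellipse), seat ring, knob top
def feats(c,im):
    hsv=cv2.cvtColor(im,cv2.COLOR_BGR2HSV)
    return hsv
E
python3 - <<'E'
from h import *
for c in ("top","scene"):
    im,d=imaging.get_image(c)
    for n in ("seat","gauge","zero_knob","knob_grip","rack","holder"):
        for r in imaging.regions_of(c,n)[:4]:
            m=r["mask"]; ys,xs=np.nonzero(m); P=cloud(c,d)[m]
            print(c,n,round(r["score"],2),m.sum(),xs.min(),xs.max(),ys.min(),ys.max(),"3d",np.round(np.median(P,0),4))
im=cv2.imread("pics/scene0.png"); 
cv2.imwrite("pics/gcrop_s.png",cv2.resize(im[140:230,225:355],None,fx=6,fy=6,interpolation=cv2.INTER_CUBIC))
E
```

```text
top seat 0.7 1255 329 438 140 160 3d [ 0.7443 -0.2665  0.0031]
top seat 0.61 25 359 364 215 221 3d [ 0.5497 -0.1898  0.0936]
top seat 0.6 374 305 326 209 233 3d [ 0.5442 -0.079   0.0938]
top gauge 0.84 7874 288 418 185 259 3d [ 0.544  -0.1678  0.085 ]
top zero_knob 0.66 195 397 413 207 221 3d [ 0.5571 -0.2894  0.1169]
top knob_grip 0.7 193 397 412 206 220 3d [ 0.5572 -0.2889  0.1169]
top knob_grip 0.57 334 305 326 210 232 3d [ 0.5441 -0.0789  0.0941]
top rack 0.76 3025 131 228 208 247 3d [0.5321 0.2486 0.054 ]
top holder 0.95 366 165 197 276 300 3d [0.3849 0.2603 0.0297]
top holder 0.87 367 211 235 177 209 3d [0.6236 0.156  0.0293]
top holder 0.86 471 129 146 264 303 3d [0.3938 0.3658 0.0288]
top holder 0.72 286 165 186 219 234 3d [0.5359 0.2541 0.1014]
scene gauge 0.66 5835 231 348 151 232 3d [ 0.5956 -0.1402  0.0826]
scene gauge 0.65 3429 380 483 216 289 3d [0.5777 0.2741 0.0525]
scene gauge 0.33 191 400 413 217 236 3d [0.5455 0.1954 0.0687]
scene gauge 0.16 1 382 382 199 199 3d [0.4    0.0592 0.0075]
scene zero_knob 0.71 156 248 261 152 164 3d [ 0.5653 -0.2861  0.1062]
scene zero_knob 0.38 617 265 303 162 183 3d [ 0.5533 -0.1869  0.0894]
scene knob_grip 0.25 349 425 443 224 248 3d [0.5493 0.2649 0.0862]
scene rack 0.69 3483 379 484 216 290 3d [0.5772 0.278  0.0526]
scene rack 0.4 374 424 443 224 249 3d [0.5492 0.2643 0.0845]
scene holder 0.81 329 352 366 241 270 3d [0.6547 0.1235 0.0292]
scene holder 0.81 325 433 466 214 227 3d [0.3937 0.2675 0.027 ]
scene holder 0.62 351 425 443 224 249 3d [0.5494 0.2654 0.0856]
scene holder 0.52 305 492 509 232 255 3d [0.4092 0.4017 0.0282]
```

View pics/gcrop_s.png

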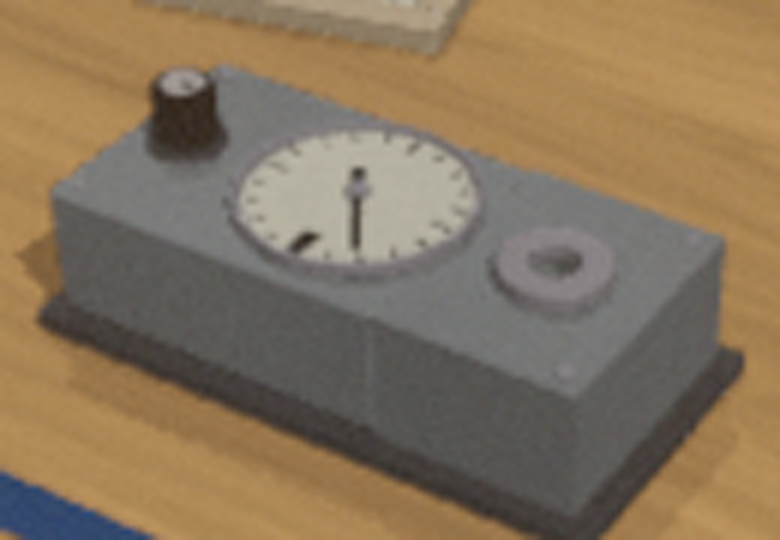

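```bash
python3 - <<'E'
from h import *
from scipy.optimize import least_squares
t=lambda u,v:((u+.5)/5-.5+280,(v+.5)/5-.5+175)
s=lambda u,v:((u+.5)/6-.5+225,(v+.5)/6-.5+140)
G=dict(seat=(0,.095,.095),dial=(0,-.015,.093),knob=(0,-.118,.118),c1=(.07,.15,.085),c2=(.07,-.15,.085),c3=(-.07,-.15,.085),c4=(-.07,.15,.085))
O={"top":dict(seat=t(180,231),dial=t(411,216),knob=t(635,190),c1=t(62,100),c2=t(657,57),c3=t(692,332),c4=t(83,383)),
"scene":dict(seat=s(556,265),dial=s(357,196),knob=s(185,82),c1=s(575,396),c2=s(55,190),c3=s(224,66),c4=s(722,240))}
def w(p,g): c,s_=np.cos(p[2]),np.sin(p[2]); return (p[0]+c*g[0]-s_*g[1],p[1]+s_*g[0]+c*g[1],g[2])
def res(p,cs): return np.concatenate([proj(c,w(p,G[n]))-O[c][n] for c in cs for n in O[c]])
for cs in (["top"],["scene"],["top","scene"]):
    r=least_squares(res,[.545,-.17,.1],args=(cs,),loss="soft_l1"); p=r.x
    print(cs,np.round(p,4),"seat",np.round(w(p,G["seat"]),4),"knob",np.round(w(p,G["knob"]),4),np.round(res(p,cs),1).reshape(-1,2).tolist())
# pointer angle from top
a=ray("top",t(348,135),.093);b=ray("top",t(410,215),.095);z=ray("top",t(397,120),.093)
f=lambda v:np.degrees(np.arctan2(v[1],v[0])); print(f((a-b)),f(z-b))
E
```

```text
['top'] [ 0.5505 -0.1754  0.0636] seat [ 0.5445 -0.0805  0.095 ] knob [ 0.558  -0.2931  0.118 ] [[0.2, -0.1], [-0.5, -0.6], [0.0, 0.0], [-1.1, -0.2], [1.6, -1.0], [1.4, 1.0], [-1.0, 0.7]]
['scene'] [ 0.5518 -0.1731  0.0539] seat [ 0.5466 -0.0782  0.095 ] knob [ 0.5581 -0.2909  0.118 ] [[-0.3, -0.5], [0.1, -0.8], [-0.3, 0.3], [0.4, 1.1], [-1.6, -0.3], [0.1, -1.0], [1.4, 0.3]]
['top', 'scene'] [ 0.5505 -0.1746  0.0601] seat [ 0.5448 -0.0798  0.095 ] knob [ 0.5576 -0.2924  0.118 ] [[-0.1, -0.3], [-0.8, -0.6], [-0.3, 0.2], [-1.3, -0.4], [1.4, -0.8], [1.1, 1.2], [-1.4, 0.5], [-0.4, -1.0], [-0.0, -1.1], [-0.6, 0.1], [0.5, 0.5], [-1.8, -0.5], [-0.3, -1.3], [1.1, -0.3]]
35.59849419239128 5.30017542375969
```

```bash
cat >> h.py <<'E'
def go(x,y,z,phi=None):
    s=env.observe(); R=np.array(s["tool_rot"]); p=np.array(s["position"])
    d=R.T@(np.array([x,y,z])-p)/.3
    cur=np.degrees(np.arctan2(R[1,1],R[0,1]))
    print("t",round(s["time_s"],2),"pos",np.round(p,4),"phi",round(cur,2),"tilt",np.round(R[:,2],4),"w",round(s["grip_width"],4),"F",np.round(s["ft_force"],1),"q",np.round(s["q"],1))
    print(" shares",np.round(d,3)," rz share",None if phi is None else round((cur-phi)/45,3))
E
python3 -c "
from h import *
go(.40,.32,.25,34)"
```

```text
t 1.8 pos [0.1269 0.5352 0.2483] phi 76.66 tilt [-0.  0. -1.] w 0.0851 F [-0.6 -0.2  0.4] q [ 64.3  21.8  74.3   0.   83.9 -12.3]
 shares [-1.051 -0.488 -0.006]  rz share 0.948
```

>>> {"name": "step_arm", "arguments": {
  "steps": [0.65,-1,-0.5,0,0,0,0.95,0.65,-1,-0.5,0,0,0,0.95,0.65,-1,-0.5,0,0,0,0.95,0.65,-1,-0.5,0,0,0,0.95,0.65,-1,-0.5,0,0,0,0.95,0.65,-1,-0.5,0,0,0,0.95,0.65,-1,-0.5,0,0,0,0.95,0.65,-1,-0.5,0,0,0,0.95],
  "grip_force": 20
}}

```text
time_s: 2.6
position: [0.3872, 0.3175, 0.2482]
tool_rot: [[-0.554, 0.833, 0.001], [0.833, 0.554, -0.001], [-0.001, 0.0, -1.0]]
ft_force: [-0.4, 0.3, 0.0]
grip_width: 0.0552
```

```bash
python3 -c "
from h import *
go(.55,.05,.22,34);go(.558,-.292,.17,34)"
```

```text
t 2.6 pos [0.3872 0.3175 0.2482] phi 33.63 tilt [ 7.e-04 -5.e-04 -1.e+00] w 0.0552 F [-0.4  0.3  0. ] q [25.8 16.9 81.9 -0.  81.2 -7.8]
 shares [-1.043 -0.042  0.095]  rz share -0.008
t 2.6 pos [0.3872 0.3175 0.2482] phi 33.63 tilt [ 7.e-04 -5.e-04 -1.e+00] w 0.0552 F [-0.4  0.3  0. ] q [25.8 16.9 81.9 -0.  81.2 -7.8]
 shares [-2.007 -0.651  0.262]  rz share -0.008
```

>>> {"name": "step_arm", "arguments": {
  "steps": [0.65,-1,-0.3,0.1,0,0,0,0.65,-1,-0.3,0.1,0,0,0,0.65,-1,-0.3,0.1,0,0,0,0.65,-1,-0.3,0.1,0,0,0,0.65,-1,-0.3,0.1,0,0,0,0.65,-1,-0.3,0.1,0,0,0,0.65,-1,-0.3,0.1,0,0,0]
}}

```text
time_s: 3.3
position: [0.4776, 0.0177, 0.2179]
tool_rot: [[-0.555, 0.832, -0.0], [0.832, 0.555, -0.001], [-0.0, -0.0, -1.0]]
ft_force: [0.4, 0.4, 0.2]
grip_width: 0.0554
```

```bash
python3 -c "
from h import *
go(.558,-.292,.17,34)"
```

```text
t 3.3 pos [0.4776 0.0177 0.2179] phi 33.72 tilt [-2.e-04 -5.e-04 -1.e+00] w 0.0554 F [0.4 0.4 0.2] q [-12.1  16.2  88.3  -0.   75.5 -45.8]
 shares [-1.007 -0.35   0.16 ]  rz share -0.006
```

>>> {"name": "step_arm", "arguments": {
  "steps": [0.65,-1,-0.35,0.15,0,0,0,0.65,-1,-0.35,0.15,0,0,0,0.65,-1,-0.35,0.15,0,0,0,0.65,-1,-0.35,0.15,0,0,0,0.65,-1,-0.35,0.15,0,0,0,0.65,-1,-0.35,0.15,0,0,0,0.65,-1,-0.35,0.15,0,0,0,0.65,-1,-0.35,0.15,0,0,0]
}}

```text
time_s: 4.1
position: [0.5574, -0.2883, 0.1721]
tool_rot: [[-0.556, 0.831, -0.001], [0.831, 0.556, 0.001], [0.001, -0.0, -1.0]]
ft_force: [-0.1, 0.1, 0.6]
grip_width: 0.0553
```

```bash
python3 -c "
from h import *
go(.558,-.292,.107,34)
for c in ('top','scene'):
    im,d=imaging.get_image(c); cv2.imwrite(f'pics/{c}1.png',im)
a=cv2.imread('pics/top1.png')[150:270,330:450]; b=cv2.imread('pics/scene1.png')[100:220,200:320]
cv2.imwrite('pics/k1.png',cv2.resize(np.hstack([a,b]),None,fx=3.3,fy=3.3,interpolation=cv2.INTER_CUBIC))
"
```

```text
t 4.1 pos [ 0.5574 -0.2883  0.1721] phi 33.8 tilt [-9.e-04  7.e-04 -1.e+00] w 0.0553 F [-0.1  0.1  0.6] q [-38.1  32.9  68.1  -0.   79.  -71.9]
 shares [-0.012 -0.005  0.217]  rz share -0.005
```

View pics/k1.png

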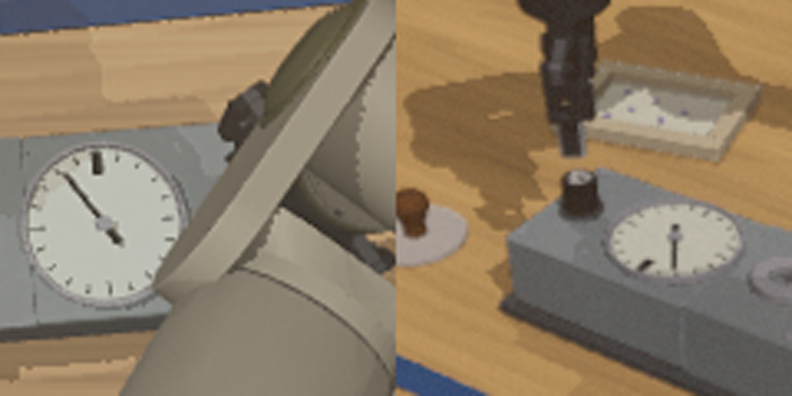

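The top view still shows the dial and pointer past the arm, and the scene view shows the fingers above the knob. Next I'll descend and grip.

>>> {"name": "step_arm", "arguments": {
  "steps": [0.65,-0.012,-0.005,0.1,0,0,0,0.65,-0.012,-0.005,0.216,0,0,0,0.65,-0.012,-0.005,0.216,0,0,0,0.3,-0.012,-0.005,0.216,0,0,0,0.3,-0.012,-0.005,0.216,0,0,0,0.3,-0.012,-0.005,0.216,0,0,0,0.3,-0.012,-0.005,0.216,0,0,0,0.3,-0.012,-0.005,0.216,0,0,0],
  "grip_force": 25
}}

```text
time_s: 5.0
position: [0.5582, -0.2905, 0.1109]
tool_rot: [[-0.558, 0.83, 0.002], [0.83, 0.558, -0.002], [-0.002, 0.001, -1.0]]
ft_force: [-4.2, 2.3, 7.6]
grip_width: 0.0301
```

```bash
python3 -c "
from h import *
go(.558,-.292,.107,0)"
```

```text
t 5.0 pos [ 0.5582 -0.2905  0.1109] phi 33.93 tilt [ 0.002  -0.0016 -1.    ] w 0.0301 F [-4.2  2.3  7.6] q [-38.3  36.4  72.4  -0.   71.  -72.2]
 shares [-0.004 -0.003  0.013]  rz share 0.754
```

>>> {"name": "step_arm", "arguments": {
  "steps": [0.3,0,0,-0.01,0,0,0.15,0.3,0,0,-0.01,0,0,0.3,0.3,0,0,-0.01,0,0,0.45,0.3,0,0,-0.01,0,0,0.6,0.3,0,0,-0.01,0,0,0.7,0.3,0,0,-0.01,0,0,0.7]
}}

```text
time_s: 5.6
position: [0.5583, -0.2904, 0.1112]
tool_rot: [[-0.042, 0.999, 0.001], [0.999, 0.042, 0.0], [0.0, 0.001, -1.0]]
ft_force: [5.4, -1.3, -13.3]
grip_width: 0.0299
```

```bash
cat > dial.py <<'E'
from h import *
import sys
def shot(n):
    im,d=imaging.get_image('top'); cv2.imwrite(f'pics/{n}.png',im)
    cv2.imwrite(f'pics/{n}c.png',cv2.resize(im[180:255,320:430],None,fx=6,fy=6,interpolation=cv2.INTER_CUBIC))
    c0=(0.5515,-0.1894)  # dial centre by fit
    # rectified dial view at z=.093 : world -> pixels, 4 px/mm
    g=np.array([[c0[0]+(x*.06),c0[1]+(y*.06),.093] for x,y in ((1,1),(1,-1),(-1,-1),(-1,1))])
    src=np.float32([proj('top',p) for p in g]); dst=np.float32([[0,0],[480,0],[480,480],[0,480]])
    r=cv2.warpPerspective(im,cv2.getPerspectiveTransform(src,dst),(480,480),flags=cv2.INTER_CUBIC)
    cv2.imwrite(f'pics/{n}r.png',r)
shot(sys.argv[1]); go(.558,-.292,.107,0)
E
python3 dial.py d1
```

```text
t 5.65 pos [ 0.5583 -0.2904  0.1111] phi 2.52 tilt [ 8.e-04  2.e-04 -1.e+00] w 0.0302 F [  5.3  -1.  -12.2] q [-38.3  36.5  72.3   0.   71.2 -40.8]
 shares [-0.005 -0.001  0.014]  rz share 0.056
```

View pics/d1r.png

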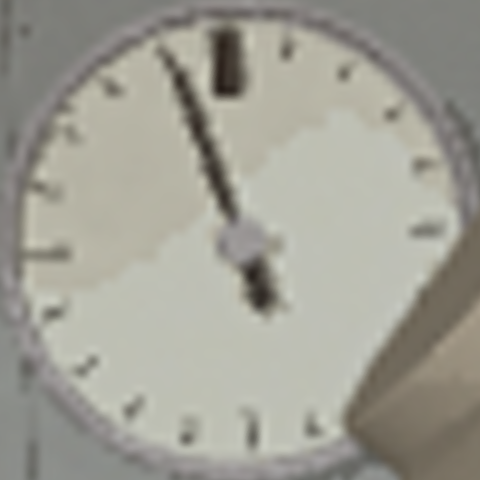

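The pointer (tip at rectified (165,48)) is still about 17° anticlockwise of the zero mark (228,62), so roughly 34° of knob turn remain.

>>> {"name": "step_arm", "arguments": {
  "steps": [0.3,0,0,0.005,0,0,0.15,0.3,0,0,0.005,0,0,0.3,0.3,0,0,0.005,0,0,0.45,0.3,0,0,0.005,0,0,0.6,0.3,0,0,0.005,0,0,0.7,0.3,0,0,0.005,0,0,0.7]
}}

```text
time_s: 6.25
position: [0.5585, -0.2905, 0.111]
tool_rot: [[0.485, 0.875, 0.002], [0.875, -0.485, -0.001], [0.0, 0.002, -1.0]]
ft_force: [3.9, 1.1, -2.2]
grip_width: 0.0299
```

```bash
python3 dial.py d2
```

```text
t 6.3 pos [ 0.5585 -0.2905  0.111 ] phi -28.89 tilt [ 2.1e-03 -7.0e-04 -1.0e+00] w 0.0301 F [ 3.5  1.  -2. ] q [-38.3  36.4  72.4   0.   71.1  -9.4]
 shares [-0.005  0.001  0.013]  rz share -0.642
```

View pics/d2r.png

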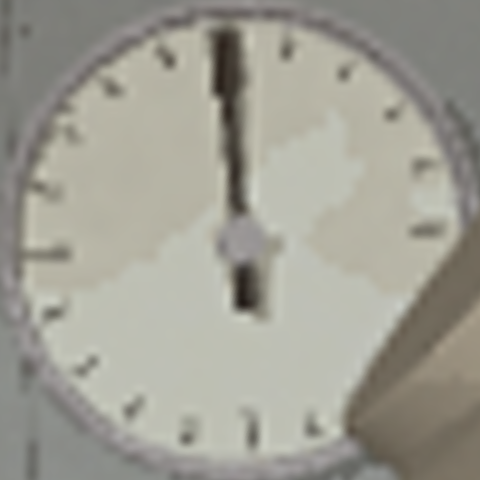

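```bash
python3 - <<'E'
import cv2,numpy as np
for n in ("d1r","d2r"):
    g=cv2.cvtColor(cv2.imread(f"pics/{n}.png"),cv2.COLOR_BGR2GRAY).astype(float)
    print(n)
    for y in list(range(30,100,10))+list(range(100,220,15))+[275,285,295,305]:
        r=g[y,200:275]; w=np.clip(np.median(r)-35-r,0,None); print(y,round((w*np.arange(200,275)).sum()/max(w.sum(),1),1),int((w>0).sum()),end=" | ")
    print()
im=cv2.imread("pics/d2r.png"); cv2.imwrite("pics/d2z.png",cv2.resize(im[10:320,140:340],None,fx=1.9,fy=1.9,interpolation=cv2.INTER_CUBIC))
E
```

```text
d1r
30 225.2 24 | 40 225.0 29 | 50 225.5 29 | 60 225.9 31 | 70 226.3 31 | 80 226.4 31 | 90 226.6 32 | 100 0.0 0 | 115 202.2 8 | 130 202.6 9 | 145 206.6 17 | 160 211.3 22 | 175 215.3 24 | 190 221.5 26 | 205 226.3 23 | 275 254.8 31 | 285 258.6 32 | 295 260.1 32 | 305 261.6 26 | 
d2r
30 225.0 24 | 40 225.0 29 | 50 225.4 31 | 60 225.9 31 | 70 226.6 31 | 80 226.6 31 | 90 225.8 31 | 100 229.5 26 | 115 230.3 27 | 130 232.4 24 | 145 232.3 25 | 160 234.8 23 | 175 235.4 20 | 190 235.5 20 | 205 237.1 22 | 275 244.0 25 | 285 245.0 28 | 295 245.9 30 | 305 245.9 28 |
```

View pics/d2z.png

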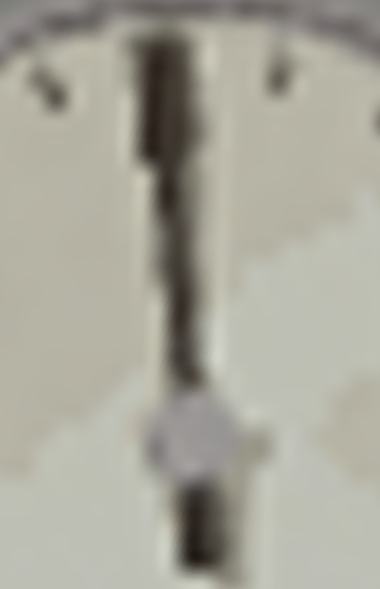

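The pointer line extrapolates to x ≈ 226.3 at y=60, and the mark's centre is 225.9, so it is zeroed. I'll open, lift off and recheck.

>>> {"name": "step_arm", "arguments": {
  "steps": [0.65,0,0,0,0,0,0,0.65,0,0,0,0,0,0,0.65,0,0,0,0,0,0,0.65,0,0,-0.1,0,0,0,0.65,0,0,-0.25,0,0,0,0.65,0,0,-0.4,0,0,0,0.65,0,0,-0.4,0,0,0]
}}

```text
time_s: 7.0
position: [0.5593, -0.2917, 0.237]
tool_rot: [[0.485, 0.874, 0.01], [0.874, -0.485, -0.008], [-0.002, 0.012, -1.0]]
ft_force: [0.0, 0.2, -0.1]
grip_width: 0.0554
```

```bash
python3 dial.py d3; python3 - <<'E'
from h import *
g=cv2.cvtColor(cv2.imread(f"pics/d3r.png"),cv2.COLOR_BGR2GRAY).astype(float)
for y in list(range(30,100,10))+list(range(100,220,15))+[275,285,295,305]:
    r=g[y,200:275]; w=np.clip(np.median(r)-35-r,0,None); print(y,round((w*np.arange(200,275)).sum()/max(w.sum(),1),1),int((w>0).sum()),end=" | ")
go(.54,.05,.25,0)
E
```

```text
t 7.05 pos [ 0.5585 -0.2911  0.2334] phi -29.05 tilt [ 0.0051 -0.0042 -1.    ] w 0.0556 F [0.5 0.4 0.4] q [-38.3  30.4  62.3  -0.   86.9  -9.2]
 shares [-0.003 -0.003  0.421]  rz share -0.646
30 226.1 23 | 40 225.1 29 | 50 225.4 29 | 60 226.0 31 | 70 226.5 31 | 80 226.6 31 | 90 225.9 31 | 100 229.5 26 | 115 230.0 26 | 130 231.4 24 | 145 231.4 25 | 160 234.3 24 | 175 235.1 21 | 190 235.5 22 | 205 237.1 24 | 275 244.1 25 | 285 244.9 28 | 295 245.9 30 | 305 246.1 28 | t 7.05 pos [ 0.5585 -0.2911  0.2334] phi -29.05 tilt [ 0.0051 -0.0042 -1.    ] w 0.0556 F [0.5 0.4 0.4] q [-38.3  30.4  62.3  -0.   86.9  -9.2]
 shares [ 0.964 -0.606 -0.06 ]  rz share -0.646
```

View pics/d3r.png

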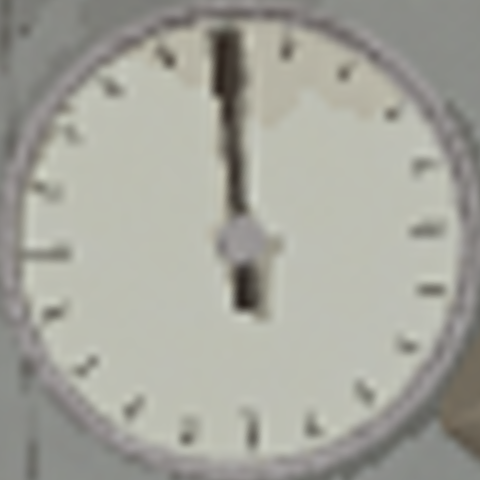

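Zeroing is confirmed with the knob released. Now the exact pose of the rack and holder.

```bash
python3 - <<'E'
from h import *
t=lambda u,v:((u+.5)/5-.5+120,(v+.5)/5-.5+195)
c=np.array([ray("top",t(*p),.055)[:2] for p in ((64,79),(526,69),(528,248),(57,257))]); print(np.round(c,4),c.mean(0))
for cam in ("top","scene"):
    P=cloud(cam,np.load(f"pics/{cam}0.npy"))
    m=(abs(P[...,2]-.0545)<.003)&(P[...,0]>.478)&(P[...,0]<.61)&(P[...,1]>.12)&(P[...,1]<.4)
    n,l,st,ce=cv2.connectedComponentsWithStats(m.astype(np.uint8)); i=1+np.argmax(st[1:,4]); q=P[l==i]
    r=cv2.minAreaRect((q[:,:2]*1000).astype(np.float32)); print(cam,r)
    # handle cap: highest points
    m=(P[...,2]>.075)&(P[...,2]<.12)&(abs(P[...,0]-.54)<.03)&(abs(P[...,1]-.262)<.03); q=P[m]
    # circle fit radius 16 to handle surface
    from scipy.optimize import least_squares
    h=q[(q[:,2]<.100)]
    f=least_squares(lambda p:np.hypot(h[:,0]-p[0],h[:,1]-p[1])-.016,[.54,.262],loss="soft_l1",f_scale=.001); print(cam,"handle axis",np.round(f.x,4),len(h),"top z",q[:,2].max(), "cap mean",np.round(q[q[:,2]>q[:,2].max()-.004].mean(0),4))
E
```

```text
[[0.5811 0.3769]
 [0.5828 0.146 ]
 [0.4933 0.1437]
 [0.4925 0.3761]] [0.53741838 0.2606929 ]
top ((537.86767578125, 262.7004089355469), (89.93805694580078, 232.07089233398438), 0.442631334066391)
top handle axis [0.5379 0.2626] 44 top z 0.11393930335477709 cap mean [0.5371 0.2622 0.1114]
scene ((538.0763549804688, 262.46783447265625), (95.55965423583984, 232.67300415039062), 0.6389980316162109)
scene handle axis [0.5372 0.2629] 108 top z 0.11268351497592688 cap mean [0.5404 0.2633 0.1103]
```

```bash
python3 -c "
from h import *
go(.548,-.02,.23,0)"
```

```text
t 7.05 pos [ 0.5585 -0.2911  0.2334] phi -29.05 tilt [ 0.0051 -0.0042 -1.    ] w 0.0556 F [0.5 0.4 0.4] q [-38.3  30.4  62.3  -0.   86.9  -9.2]
 shares [ 0.773 -0.469  0.007]  rz share -0.646
```

>>> {"name": "step_arm", "arguments": {
  "steps": [0.8,0.77,-0.47,0,0,0,-0.645,0.8,0.77,-0.47,0,0,0,-0.645,0.8,0.77,-0.47,0,0,0,-0.645,0.8,0.77,-0.47,0,0,0,-0.645,0.8,0.77,-0.47,0,0,0,-0.645,0.8,0.77,-0.47,0,0,0,-0.645,0.8,0.77,-0.47,0,0,0,-0.645]
}}

```text
time_s: 7.75
position: [0.5462, -0.0175, 0.2292]
tool_rot: [[-0.003, 1.0, -0.002], [1.0, 0.003, 0.001], [0.001, -0.002, -1.0]]
ft_force: [-0.5, -0.7, -0.1]
grip_width: 0.0682
```

```bash
python3 -c "
from h import *
go(.538,.2626,.2,0)"
```

```text
t 7.75 pos [ 0.5462 -0.0175  0.2292] phi 0.18 tilt [-1.9e-03  7.0e-04 -1.0e+00] w 0.0682 F [-0.5 -0.7 -0.1] q [-14.3  22.3  76.8   0.   81.  -14.4]
 shares [ 0.934 -0.024  0.098]  rz share 0.004
```

>>> {"name": "step_arm", "arguments": {
  "steps": [0.8,0.93,-0.024,0.1,0,0,0,0.8,0.93,-0.024,0.1,0,0,0,0.8,0.93,-0.024,0.1,0,0,0,0.8,0.93,-0.024,0.1,0,0,0,0.8,0.93,-0.024,0.1,0,0,0,0.8,0.93,-0.024,0.1,0,0,0,0.8,0.93,-0.024,0.1,0,0,0,0.8,0.93,-0.024,0.1,0,0,0]
}}

```text
time_s: 8.55
position: [0.5403, 0.2581, 0.1991]
tool_rot: [[0.001, 1.0, -0.001], [1.0, -0.001, -0.001], [-0.001, -0.001, -1.0]]
ft_force: [-0.1, 0.4, 0.5]
grip_width: 0.0683
```

```bash
python3 -c "
from h import *
go(.538,.2626,.088,0)
for c in ('top','scene'):
    im,d=imaging.get_image(c); cv2.imwrite(f'pics/{c}2.png',im)
a=cv2.imread('pics/top2.png')[180:300,100:220]; b=cv2.imread('pics/scene2.png')[150:270,380:500]
cv2.imwrite('pics/k2.png',cv2.resize(np.hstack([a,b]),None,fx=3.3,fy=3.3,interpolation=cv2.INTER_CUBIC))
"
```

```text
t 8.55 pos [0.5403 0.2581 0.1991] phi -0.04 tilt [-1.4e-03 -9.0e-04 -1.0e+00] w 0.0683 F [-0.1  0.4  0.5] q [14.2 28.9 70.9 -0.  80.3 14.3]
 shares [ 0.015 -0.007  0.37 ]  rz share -0.001
```

View pics/k2.png

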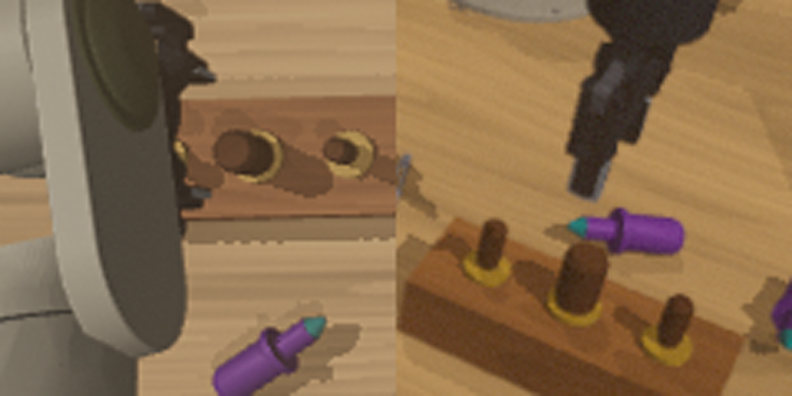

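The top view shows the jaws straddling the middle (broad) holder along x. The purple ones lie tipped over clear of the rack, and the second-script masks already had them lying at z≈0.03 before I moved anything. Now I'll descend.

>>> {"name": "step_arm", "arguments": {
  "steps": [0.8,0.01,-0.006,0.15,0,0,0,0.8,0.01,-0.006,0.3,0,0,0,0.8,0.01,-0.006,0.37,0,0,0,0.8,0.01,-0.006,0.37,0,0,0,0.8,0.01,-0.006,0.37,0,0,0]
}}

```text
time_s: 9.15
position: [0.5391, 0.2609, 0.09]
tool_rot: [[0.002, 1.0, 0.001], [1.0, -0.002, 0.0], [0.0, 0.001, -1.0]]
ft_force: [-0.3, -0.7, 0.5]
grip_width: 0.0682
```

```bash
python3 -c "
from h import *
go(.538,.2626,.088,0)"
```

```text
t 9.15 pos [0.5391 0.2609 0.09  ] phi -0.14 tilt [ 1.1e-03  2.0e-04 -1.0e+00] w 0.0682 F [-0.3 -0.7  0.5] q [14.5 35.2 79.1 -0.  65.6 14.7]
 shares [ 0.006 -0.004  0.007]  rz share -0.003
```

>>> {"name": "step_arm", "arguments": {
  "steps": [0.2,0.005,-0.003,0.005,0,0,0,0.2,0.005,-0.003,0.005,0,0,0,0.2,0.005,-0.003,0.005,0,0,0,0.2,0.005,-0.003,0.005,0,0,0,0.2,0.005,-0.003,0.005,0,0,0,0.2,0.005,-0.003,0.005,0,0,0,0.2,0.005,-0.003,0.005,0,0,0],
  "grip_force": 70
}}

```text
time_s: 9.85
position: [0.5378, 0.2634, 0.089]
tool_rot: [[0.001, 1.0, 0.002], [1.0, -0.001, 0.0], [0.0, 0.002, -1.0]]
ft_force: [-1.9, -1.1, 5.9]
grip_width: 0.0306
```

```bash
python3 -c "
from h import *
go(.538,.2626,.19,0)"
```

```text
t 9.85 pos [0.5378 0.2634 0.089 ] phi -0.06 tilt [ 2.1e-03  4.0e-04 -1.0e+00] w 0.0306 F [-1.9 -1.1  5.9] q [14.8 35.3 79.2 -0.  65.4 14.8]
 shares [-0.003  0.001 -0.337]  rz share -0.001
```

>>> {"name": "step_arm", "arguments": {
  "steps": [0.2,0.005,-0.003,-0.05,0,0,0,0.2,0.005,-0.003,-0.15,0,0,0,0.2,0.005,-0.003,-0.28,0,0,0,0.2,0.005,-0.003,-0.4,0,0,0,0.2,0.005,-0.003,-0.4,0,0,0]
}}

```text
time_s: 10.35
position: [0.538, 0.2654, 0.2131]
tool_rot: [[0.001, 1.0, 0.01], [1.0, -0.001, 0.003], [0.003, 0.01, -1.0]]
ft_force: [0.8, 0.3, -1.9]
grip_width: 0.0302
```

```bash
python3 -c "
from h import *
go(.5452,-.0795,.209,0)
for c in ('top','scene'):
    im,d=imaging.get_image(c); cv2.imwrite(f'pics/{c}3.png',im)
a=cv2.imread('pics/top3.png')[180:300,100:220]; b=cv2.imread('pics/scene3.png')[150:270,380:500]
cv2.imwrite('pics/k3.png',cv2.resize(np.hstack([a,b]),None,fx=3.3,fy=3.3,interpolation=cv2.INTER_CUBIC))
"
```

```text
t 10.35 pos [0.538  0.2654 0.2131] phi -0.05 tilt [ 0.0099  0.0026 -0.9999] w 0.0302 F [ 0.8  0.3 -1.9] q [15.  28.1 69.9 -0.  81.5 15. ]
 shares [-1.15   0.025  0.011]  rz share -0.001
```

View pics/k3.png

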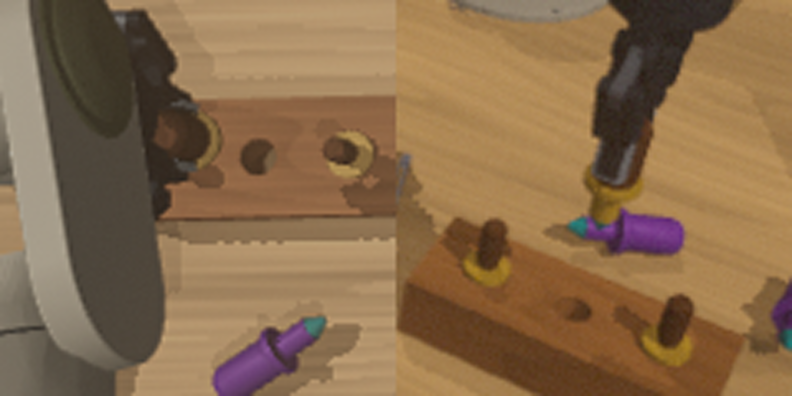

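The holder is lifted clear: hole empty, both slims still in place. Carry it to the seat.

>>> {"name": "step_arm", "arguments": {
  "steps": [0.2,-0.15,0,0,0,0,0,0.2,-0.3,0,0,0,0,0,0.2,-0.45,0,0,0,0,0,0.2,-0.6,0.01,0,0,0,0,0.2,-0.75,0.01,0,0,0,0,0.2,-0.9,0.02,0,0,0,0,0.2,-1,0.02,0,0,0,0]
}}

```text
time_s: 11.15
position: [0.5415, -0.0378, 0.2058]
tool_rot: [[0.003, 1.0, -0.003], [1.0, -0.003, 0.0], [0.0, -0.003, -1.0]]
ft_force: [1.0, -0.7, -1.6]
grip_width: 0.0304
```

```bash
python3 -c "
from h import *
go(.5452,-.0795,.205,0)"
```

```text
t 11.15 pos [ 0.5415 -0.0378  0.2058] phi -0.16 tilt [-3.e-03  5.e-04 -1.e+00] w 0.0304 F [ 1.  -0.7 -1.6] q [-16.5  23.1  79.6  -0.   77.5 -16.3]
 shares [-0.139  0.013  0.003]  rz share -0.004
```

>>> {"name": "step_arm", "arguments": {
  "steps": [0.2,-0.1,0.013,0,0,0,0,0.2,-0.139,0.013,0,0,0,0,0.2,-0.139,0.013,0,0,0,0,0.2,-0.139,0.013,0,0,0,0,0.2,-0.139,0.013,0,0,0,0]
}}

```text
time_s: 11.65
position: [0.5458, -0.0755, 0.2073]
tool_rot: [[-0.0, 1.0, -0.001], [1.0, 0.0, 0.001], [0.001, -0.001, -1.0]]
ft_force: [0.0, -0.3, -0.6]
grip_width: 0.03
```

```bash
python3 -c "
from h import *
go(.5452,-.0795,.205,0)
for c in ('top','scene'):
    im,d=imaging.get_image(c); cv2.imwrite(f'pics/{c}4.png',im); np.save(f'pics/{c}4.npy',d)
    for n in ('holder_collar','holder'):
        for r in imaging.pinpoint(c,n)[:3]: print(c,n,round(r['score'],2),np.round(r['pixel'],1))
a=cv2.imread('pics/top4.png')[160:280,260:380]; b=cv2.imread('pics/scene4.png')[100:220,260:380]
cv2.imwrite('pics/k4.png',cv2.resize(np.hstack([a,b]),None,fx=3.3,fy=3.3,interpolation=cv2.INTER_CUBIC))
"
```

```text
t 11.65 pos [ 0.5458 -0.0755  0.2073] phi 0.02 tilt [-7.e-04  5.e-04 -1.e+00] w 0.03 F [ 0.  -0.3 -0.6] q [-20.2  23.8  78.2   0.   78.  -20.2]
 shares [-0.013 -0.002  0.008]  rz share 0.001
top holder_collar 0.79 [183.3 282.3]
top holder_collar 0.75 [236.4 180.5]
top holder 0.76 [230.8 168. ]
top holder 0.69 [122.  268.4]
scene holder_collar 0.85 [501.  249.7]
scene holder_collar 0.81 [448.7 218.5]
scene holder_collar 0.62 [320.9 158.9]
scene holder 0.74 [429.2 216.6]
scene holder 0.57 [355.8 272. ]
scene holder 0.56 [316.6 172.1]
```

View pics/k4.png

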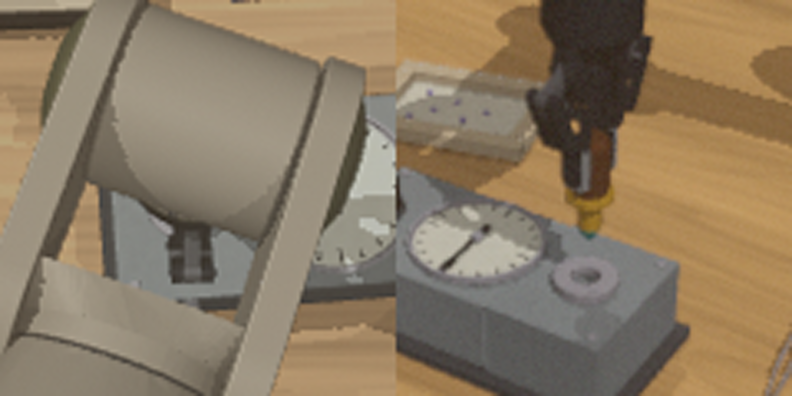

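```bash
python3 -c "
from h import *
p=np.array(env.observe()['position'])
print('tip proj',proj('scene',p-[0,0,.074]),'collar',proj('scene',p-[0,0,.034]),'seat',proj('scene',[.5452,-.0795,.095]),'seat fit scene',ray('scene',(317.3,184.0),.095),'tip ray',ray('scene',(318.2,171.8),.133))
b=cv2.imread('pics/scene4.png')[140:200,285:355]
cv2.imwrite('pics/k4s.png',cv2.resize(b,None,fx=9,fy=9,interpolation=cv2.INTER_CUBIC))
"
```

```text
tip proj [317.81540187 171.83748073] collar [318.05213782 159.28528326] seat [316.8322664  182.83514642] seat fit scene [ 0.54887701 -0.07540403  0.095     ] tip ray [ 0.54456039 -0.07610798  0.133     ]
```

View pics/k4s.png

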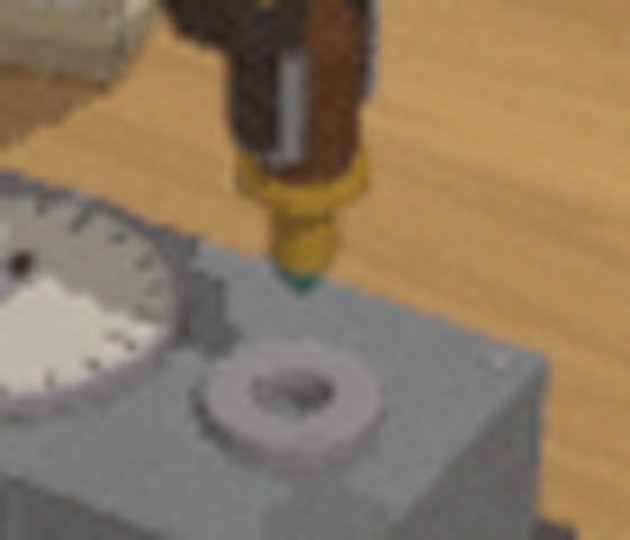

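```bash
python3 -c "
from h import *
go(.5455,-.079,.15,0)"
```

```text
t 11.95 pos [ 0.546  -0.0764  0.2076] phi -0.02 tilt [ 1.e-04 -0.e+00 -1.e+00] w 0.03 F [-0.6 -0.1 -2. ] q [-20.3  23.8  78.2   0.   78.  -20.2]
 shares [-0.009 -0.002  0.192]  rz share -0.001
```

>>> {"name": "step_arm", "arguments": {
  "steps": [0.2,-0.009,-0.002,0.06,0,0,0,0.2,-0.009,-0.002,0.12,0,0,0,0.2,-0.009,-0.002,0.15,0,0,0,0.2,-0.009,-0.002,0.15,0,0,0,0.2,-0.009,-0.002,0.15,0,0,0]
}}

```text
time_s: 12.45
position: [0.5457, -0.0796, 0.1631]
tool_rot: [[0.001, 1.0, 0.001], [1.0, -0.001, -0.0], [-0.0, 0.001, -1.0]]
ft_force: [-0.6, 0.3, -1.6]
grip_width: 0.0298
```

```bash
python3 -c "
from h import *
im,d=imaging.get_image('scene')
go(.5455,-.079,.145,0)
b=im[140:200,285:355]
cv2.imwrite('pics/k5s.png',cv2.resize(b,None,fx=9,fy=9,interpolation=cv2.INTER_CUBIC))
"
```

```text
t 12.5 pos [ 0.5458 -0.0797  0.1634] phi -0.06 tilt [ 1.5e-03 -5.0e-04 -1.0e+00] w 0.0303 F [ 0.3 -0.4 -1. ] q [-20.6  26.3  82.    0.   71.6 -20.5]
 shares [ 0.002 -0.001  0.061]  rz share -0.001
```

View pics/k5s.png

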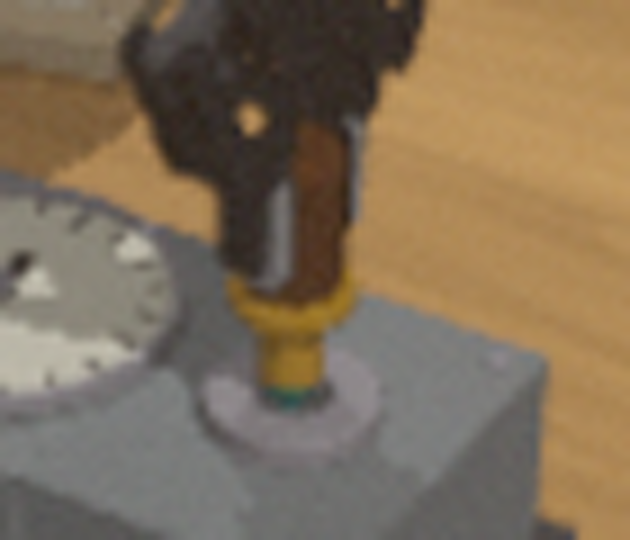

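The stone tip sits centred in the bore (crop stem centre x≈293, bore x≈293), with no side force. Continue down.

>>> {"name": "step_arm", "arguments": {
  "steps": [0.2,0.001,0,0.03,0,0,0,0.2,0.001,0,0.06,0,0,0,0.2,0.001,0,0.08,0,0,0,0.2,0.001,0,0.08,0,0,0,0.2,0.001,0,0.08,0,0,0]
}}

```text
time_s: 13.0
position: [0.5454, -0.0793, 0.1384]
tool_rot: [[0.001, 1.0, -0.0], [1.0, -0.001, 0.0], [0.0, -0.0, -1.0]]
ft_force: [-0.1, 0.5, -1.7]
grip_width: 0.03
```

```bash
python3 -c "
from h import *
go(.5455,-.079,.13,0)"
```

```text
t 13.0 pos [ 0.5454 -0.0793  0.1384] phi -0.06 tilt [-2.e-04  1.e-04 -1.e+00] w 0.03 F [-0.1  0.5 -1.7] q [-20.6  27.9  83.9  -0.   68.2 -20.5]
 shares [0.001 0.    0.028]  rz share -0.001
```

>>> {"name": "step_arm", "arguments": {
  "steps": [0.2,0.001,0,0.01,0,0,0,0.2,0.001,0,0.02,0,0,0,0.2,0.001,0,0.02,0,0,0]
}}

```text
time_s: 13.3
position: [0.5457, -0.0791, 0.1327]
tool_rot: [[0.001, 1.0, 0.001], [1.0, -0.001, -0.0], [-0.0, 0.001, -1.0]]
ft_force: [-0.6, -1.2, 3.8]
grip_width: 0.0299
```

>>> {"name": "step_arm", "arguments": {
  "steps": [0.2,0,0,0.005,0,0,0,0.2,0,0,0.005,0,0,0]
}}

```text
time_s: 13.5
position: [0.5457, -0.0791, 0.1313]
tool_rot: [[0.001, 1.0, 0.001], [1.0, -0.001, -0.0], [-0.0, 0.001, -1.0]]
ft_force: [-0.3, 0.1, 4.9]
grip_width: 0.0297
```

>>> {"name": "step_arm", "arguments": {
  "steps": [0.2,0,0,0.004,0,0,0,0.2,0,0,0.004,0,0,0]
}}

```text
time_s: 13.7
position: [0.5457, -0.0791, 0.13]
tool_rot: [[0.001, 1.0, 0.001], [1.0, -0.001, -0.0], [-0.0, 0.001, -1.0]]
ft_force: [1.7, -0.4, 4.7]
grip_width: 0.03
```

>>> {"name": "step_arm", "arguments": {
  "steps": [0.2,0,0,0.003,0,0,0,0.2,0,0,0.003,0,0,0]
}}

```text
time_s: 13.9
position: [0.5456, -0.0791, 0.1291]
tool_rot: [[0.001, 1.0, 0.001], [1.0, -0.001, -0.0], [-0.0, 0.001, -1.0]]
ft_force: [0.8, 0.6, 6.4]
grip_width: 0.0296
```

>>> {"name": "step_arm", "arguments": {
  "steps": [0.2,0,0,0.002,0,0,0,0.2,0,0,0.002,0,0,0]
}}

```text
time_s: 14.1
position: [0.5457, -0.0791, 0.129]
tool_rot: [[0.001, 1.0, 0.001], [1.0, -0.001, -0.001], [-0.001, 0.001, -1.0]]
ft_force: [-0.6, -1.0, 9.8]
grip_width: 0.0303
```

>>> {"name": "step_arm", "arguments": {
  "steps": [0.2,0,0,0.002,0,0,0,0.2,0,0,0.002,0,0,0]
}}

```text
time_s: 14.3
position: [0.5457, -0.0791, 0.129]
tool_rot: [[0.001, 1.0, 0.002], [1.0, -0.001, -0.001], [-0.001, 0.002, -1.0]]
ft_force: [-2.2, 0.2, 14.9]
grip_width: 0.0299
```

>>> {"name": "step_arm", "arguments": {
  "steps": [0.2,0,0,0.001,0,0,0,0.2,0,0,0.001,0,0,0,0.2,0,0,0.001,0,0,0,0.2,0,0,0.001,0,0,0,0.2,0,0,0.001,0,0,0]
}}

```text
time_s: 14.8
position: [0.5457, -0.0791, 0.1289]
tool_rot: [[0.001, 1.0, 0.002], [1.0, -0.001, -0.001], [-0.001, 0.002, -1.0]]
ft_force: [-3.8, -0.4, 17.0]
grip_width: 0.0301
```

```bash
python3 -c "
from h import *
for c in ('top','scene'):
    im,d=imaging.get_image(c); cv2.imwrite(f'pics/{c}6.png',im)
go(.5455,-.079,.129,0)
b=im[140:200,265:355]
cv2.imwrite('pics/k6s.png',cv2.resize(b,None,fx=8.5,fy=8.5,interpolation=cv2.INTER_CUBIC))
"
```

```text
t 14.9 pos [ 0.5457 -0.0791  0.129 ] phi -0.06 tilt [ 0.0018 -0.001  -1.    ] w 0.0299 F [-3.5  0.  16.1] q [-20.5  28.5  84.7  -0.   66.7 -20.5]
 shares [ 0.    -0.001 -0.   ]  rz share -0.001
```

View pics/k6s.png

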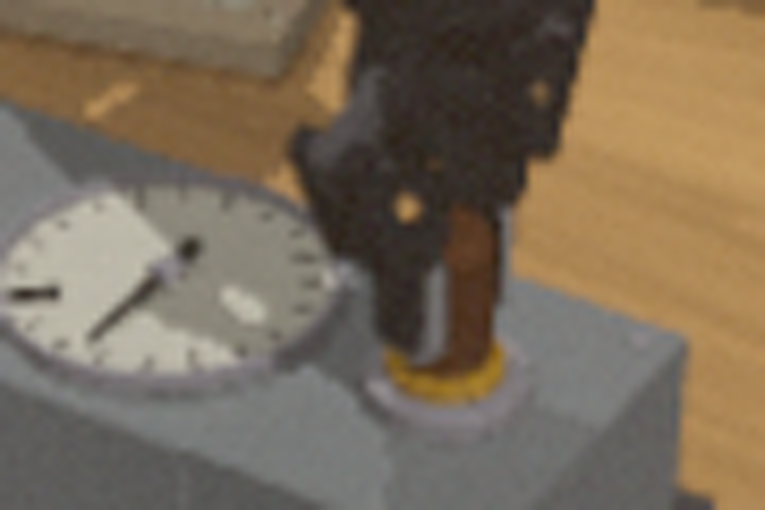

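View pics/scene6.png

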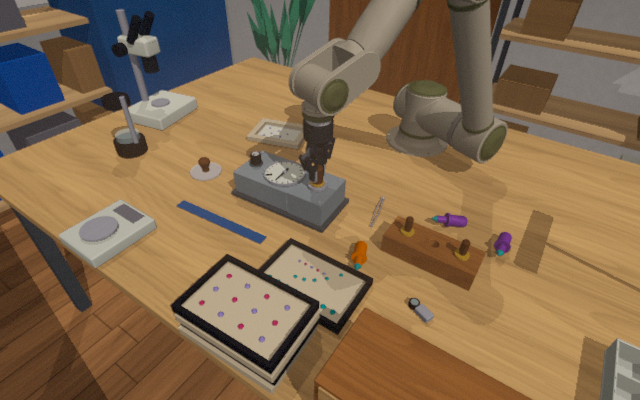

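The scene view shows the brass collar flat on the seat ring (crop ~(445,375)). The card has turned clockwise about 45° (≈0.8 rad, so about 8 mm of plunger travel) and the pointer is where I set it. Push is about 17–18 N and steady, so I'm handing in.

```bash
python3 -c "
from rig import close_job
print(close_job())"
```

```text
the job is handed in; nothing more can be done
None
```

I zeroed the gauge, took the broad wooden-handled holder from the rack's middle hole and pressed it home in the seat. I handed in at about 14.9 s, still holding it down.

**Zero:** I turned the knob about 63° clockwise in two parts. With the knob released, the pointer line fell within about 0.1–0.2 mm of the middle of the zero mark. After pressing, I only checked by eye that the pointer had not moved.

**Seating:** The descent stopped hard at a TCP height of 0.129 m, the height expected with the collar down on the seat. The wrist force was 16–17 N, about 18 N of push allowing for the holder's weight, so roughly 10 N rests on the seat. There was also 3–4 N of sideways force at the end. The last picture shows the collar flat on the ring. The dial card has turned about 45°, or about 8 mm of plunger travel. Tool tilt was 0.002 rad.

**Other things on the bench:**
- In the pictures, both slim holders are still in the rack, and the other listed things look unmoved.
- The unlisted purple and orange look-alikes fell over by themselves before the arm first moved.
- The only disagreement was 1–3 mm between the cameras' position estimates and between commanded and measured positions. I corrected this before the holder went in.

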